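# Rebuild the two burners of a gas hob

## Task

Put the two gas burners of the white hob panel back together. On the large burner cup seat the large aluminium base, on that the brass crown, and on top the large black cap; on the small cup seat the small aluminium base and then the small black cap. Every part must sit fully home, level and centred in the one beneath, and be let go.

Things in the scene. Friction and masses are not known exactly. Their poses are not given: they have to be found in the camera images.
- large_cup: Large burner cup, fixed upright on the hob panel (white, 440 x 240 mm, its top 30 mm above the bench): a dark steel tube 54 mm outside, 44 mm inside diameter, its rim 22 mm above the origin, on a steel flange 92 mm wide and 3 mm thick; a white ceramic pin 6 mm thick stands 36 mm from the axis, 11 mm high, well below the rim. Origin: centre of the flange's underside, on the panel; z up.
- small_cup: Small burner cup, fixed upright on the same panel: dark steel tube 38 mm outside, 29 mm inside diameter, its rim 22 mm above the origin, flange 76 mm wide, a like pin 28 mm from the axis. Origin: centre of the flange's underside, on the panel; z up.
- large_base: Large aluminium burner base, 24 mm high: a tapered foot 10 mm high (26 mm diameter below, 39 mm above) under a slotted round body 60 mm in diameter and 14 mm high, with a round bore of 40 mm, 14 mm deep, in its top. Seated, its body rests on the rim of large_cup, its origin 12 mm above the cup's. It lies right way up, foot down, on the bench; origin: centre of the foot's underside, z axis up; round about z.
- brass_crown: Brass flame crown, 20 mm high: a tapered foot 8 mm high (24 mm diameter below, 35 mm above) under a slotted round body 52 mm in diameter and 12 mm high, with a round bore of 33 mm, 12 mm deep, in its top. Seated, its body rests on the top of large_base, its origin 16 mm above that of large_base. It lies right way up, foot down, on the bench; origin: centre of the foot's underside, z axis up; round about z.
- large_cap: Large black burner cap, 18 mm high: a tapered foot 8 mm high (18 mm diameter below, 28 mm above) under a black disc 60 mm in diameter and 10 mm thick. Seated, the disc rests on the top of brass_crown, its origin 12 mm above that of brass_crown. It lies right way up, foot down, on the bench; origin: centre of the foot's underside, z axis up; round about z.
- small_base: Small aluminium burner base, 22 mm high: a tapered foot 10 mm high (17 mm diameter below, 25 mm above) under a slotted round body 44 mm in diameter and 12 mm high, with a round bore of 26 mm, 12 mm deep, in its top. Seated, its body rests on the rim of small_cup, its origin 12 mm above the cup's. It lies right way up, foot down, on the bench; origin: centre of the foot's underside, z axis up; round about z.
- small_cap: Small black burner cap, 18 mm high: a tapered foot 8 mm high (14 mm diameter below, 22 mm above) under a black disc 44 mm in diameter and 10 mm thick. Seated, the disc rests on the top of small_base, its origin 14 mm above that of small_base. It lies right way up, foot down, on the bench; origin: centre of the foot's underside, z axis up; round about z.
Mind the look-alikes: they are no part of the job. Leave any orange or turquoise look-alike of the small_cap alone.

How it is judged:
By the outcome, as a careful person would: the job done as asked, in the order asked, and still so for the second after the job is handed in, with the robot touching nothing.
It also fails if it takes over 128 s, if anything falls off the work surface, if the arm or the gripper's body presses on something with over 40 N, if the wrist force passes 120 N, or if a joint passes its speed limit or range.

## Robot

A 7-joint arm with a two-finger parallel gripper is mounted at the origin on the work surface. World frame = base frame: x ahead of the robot, y to its left, z up, the work surface at z = 0. Lengths are in mm, angles in rad, forces in N, time in s.
With the tool pointing down it reaches from about 400 to 925 mm from the base axis. Payload 5.6 kg.
Tool frame: the origin (TCP) lies on the mounting face of the last link; the fingertips stand 173 mm ahead of it and the grasp point (between the pads) lies 155 mm ahead of it; z points along the fingers, y is the direction in which the jaws open and shut (so a half turn about z gives the same grasp; the last joint's range is limited). The gripper opens to 85 mm and grips with 20 to 120 N. Pads are 22 mm wide; open, the fingers measure 114 mm over their backs; the gripper's body (76 mm by 85 mm) begins 54 mm behind the grasp point. The pads swing forward as they close: fully open they stand 13 mm farther back than shut.
Start: joints at [1.187, 0.468, -0.012, 1.603, 0.006, 1.071, -0.056], TCP at [217.221, -612.631, 404.69] pointing down, gripper open.
Joint ranges: [-2.53, 2.53], [-0.31, 2.02], [-1.57, 1.55], [0.28, 2.44], [-1.29, 4.43], [0.15, 1.84], [-2.92, 2.92]. Speed limits (rad/s): [2.57, 2.57, 3.14, 3.14, 3.14, 3.14, 3.14].

## Interface

Orientations are given as a 3x3 rotation matrix whose columns are the frame's x, y, z axes.
In Python, from rig import robot gives the robot as it stands. The module is installed in compiled form; this text tells all that it offers.
- The arm moves only by the tool servo_tool, never from a script. Its argument "rows" is a list of rows, each a list of 3 entries, a list of its own where there are three numbers: the shift along the tool's x, y, z in m, then the turn about the tool's z in degrees, then the closure, from 0 (fully open) to 1 (shut). In form: [[[x, y, z], spin, fingers], ...]. A call has 1 to 20 rows; each row is the pose to reach, as a shift and turn from the pose commanded when the call began, along the tool's axes at that moment; what a row does not reach only later rows make up. A row lasts 1/12 s, in which the tool goes at most 41.7 mm and 7.16 degrees, less where a joint would pass 70% of its speed; a pose out of reach is approached as far as the arm can. A call with a gripper value outside its range is refused whole. The fingers move at their own pace and stop on an object; the grip force is fixed at half the most. Time passes only in rows, so rows that repeat a pose let the fingers close. It gives the time, the measured TCP pose, the force and the opening at its end, in the units of the state.
- robot.read_state(): the state, without advancing time (a new reading comes with each control period).
- robot.camera(name): name is "scene" or "top" or "wrist"; returns (picture, depth): 420x560x3 uint8, blue, green, red; 420x560 float32, mm along the optical axis (not along the pixel's ray), 0 where there is no reading.
- robot.camera_model(name): a dict with "fx", "fy", "cx", "cy" (pixels), "k1" (the pictures are not rectified: a ray, as slopes to the right and down, at radius r is drawn at 1 + k1 r^2 times it, then the intrinsics apply), "world_from_camera" (4x4, takes a point from camera to world coordinates). Camera axes: x right, y down, z forward; pixel columns grow to the right and rows downward; lengths in mm; the calibration is good to about 2 mm. A picture is of the moment at which its call begins: read the wrist's pose just before it. camera_model takes no time and is no camera call; for the wrist camera it gives the pose at the moment of the call.
- robot.sign_off(): hands the job in, once; it reports no verdict.
Trained networks look in the newest picture that a camera, given by its name, has taken for a name from the list of things; names that differ only in an ending like _2 or _b are one class to them, and where a whole thing is asked for, a point or a joint stands for the part that bears it (a point fixed in the world has none). Each returns a list of dicts, best first, with "confidence" (0 to 1); they miss things now and then, are a little off and sometimes report something else, mostly with a low value. They report only what shows in the picture. A call takes as long as a camera call. They do not tell look-alikes from the thing itself.
- robot.spot_in(camera, target): "position" ([row, column] in pixels, amid what is visible of it).
The state is a dict: "t": time; "joint_pos": joint angles; "joint_velocities": joint speeds; "tau": joint torques, N m; "eef_pos": TCP position; "eef_rot": TCP orientation; "contact_force": force on the tool from outside, world axes, zero at the start; "ft_torque": the same for the moment, N m; "finger_gap": opening from 0.0 (shut) to 1.0 (fully open).
Only numpy, scipy, OpenCV 4.12 (cv2) and the standard library are available. Lean on these libraries where they do the work, as an engineer would, in place of code of your own. Each camera call takes 0.05 s, during which the arm holds its last target. There are 200 camera calls.

## Working session

There is one attempt and no reset: what is moved stays moved. The work goes in short steps, Python scripts to look and compute and a tool call to move; the robot and the scene stay as the last step left them, time stands still between calls to the robot, and variables do not carry over. Pictures are saved under pics/ and viewed, about 12 in all and at most 16, crops included, and the job is handed in when it is done.

Besides the shell and the picture viewer there is one more tool, called after ">>>" as name(argument=value, ...) on one line, values as JSON. servo_tool: Moves the arm, as the interface text tells. Its arguments: {"type":"object","properties":{"rows":{"type":"array","items":{"type":"array"}}},"required":["rows"]}

```bash
mkdir -p pics; cat > h.py <<'E'
import numpy as np, cv2
from rig import robot
def ray(m,u,v):
    x=(u-m['cx'])/m['fx'];y=(v-m['cy'])/m['fy'];xd,yd=x,y
    for _ in range(10):
        r2=xd*xd+yd*yd; xd,yd=x/(1+m['k1']*r2),y/(1+m['k1']*r2)
    return xd,yd
def pt(m,D,u,v):
    d=D[int(round(v))-2:int(round(v))+3,int(round(u))-2:int(round(u))+3];d=d[d>0]
    if not len(d): return None
    z=np.median(d);x,y=ray(m,u,v)
    return (np.array(m['world_from_camera'])@[x*z,y*z,z,1])[:3]
def atz(m,u,v,zw):
    T=np.array(m['world_from_camera']);x,y=ray(m,u,v);d=T[:3,:3]@[x,y,1]
    return T[:3,3]+d*(zw-T[2,3])/d[2]
def px(m,P):
    T=np.linalg.inv(np.array(m['world_from_camera']));c=T@np.append(P,1);x,y=c[:2]/c[2];f=1+m['k1']*(x*x+y*y)
    return m['fx']*x*f+m['cx'],m['fy']*y*f+m['cy']
E
cat > a.py <<'E'
from h import *
s=robot.read_state();print(s['t'],s['eef_pos'],s['eef_rot'],s['finger_gap'])
names=['large_cup','small_cup','large_base','brass_crown','large_cap','small_base','small_cap']
for c in ['top','scene']:
    I,D=robot.camera(c);m=robot.camera_model(c);cv2.imwrite(f'pics/{c}0.png',I);np.save(f'{c}D.npy',D)
    print(c,np.round(m['world_from_camera'],3).tolist(),m['fx'])
    for n in names:
        for r in robot.spot_in(c,n)[:4]:
            v,u=r['position'];p=pt(m,D,u,v);print(c,n,round(r['confidence'],2),round(u),round(v),None if p is None else p.round(1))
E
python3 a.py
```

```text
0.0 [ 217.08024517 -612.41288333  403.73027719] [[ 9.42517776e-01  3.34155167e-01 -7.52548498e-04]
 [ 3.34155968e-01 -9.42516440e-01  1.59688635e-03]
 [-1.75681506e-04 -1.75656234e-03 -9.99998442e-01]] 0.9983990147359253
top [[-0.016, -0.998, 0.068, 490.549], [-0.999, 0.019, 0.033, -61.864], [-0.034, -0.067, -0.997, 986.314], [0.0, 0.0, 0.0, 1.0]] 487.0733595354789
top large_cup 0.94 168 172 [638.5 184.6  34.5]
top large_cup 0.15 171 258 [469.  179.4  33.5]
top small_cup 0.96 170 257 [469.8 182.   33.1]
top large_base 0.96 340 270 [ 438.6 -152.5   11.5]
top brass_crown 0.82 408 297 [ 384.6 -286.6    7.9]
top large_cap 0.96 385 237 [ 503.7 -243.1   18.4]
top small_base 0.57 321 203 [ 572.9 -118.4   10.4]
top small_cap 0.93 402 112 [ 751.8 -284.6   18. ]
top small_cap 0.93 436 187 [ 600.8 -346.2   18.1]
top small_cap 0.79 396 161 [ 653.4 -268.3   18.2]
scene [[0.357, 0.657, -0.664, 1161.064], [0.934, -0.244, 0.26, -291.151], [0.009, -0.713, -0.701, 684.988], [0.0, 0.0, 0.0, 1.0]] 512.0869109983047
scene large_cup 0.71 429 228 [661.3 169.6  48.7]
scene large_cup 0.54 222 202 [ 426.7 -146.1    9.6]
scene small_cup 0.9 386 171 [488.7 178.5  42.9]
scene large_base 0.68 220 203 [ 429.7 -150.4   10.7]
scene brass_crown 0.96 152 205 [ 386.  -276.7    6.6]
scene brass_crown 0.66 261 246 [ 564.6 -111.9   10.4]
scene large_cap 0.89 179 240 [ 507.3 -246.8   16.9]
scene small_base 0.9 259 248 [ 567.3 -116.6    9.6]
scene small_cap 0.8 132 296 [ 603.4 -345.4   18.3]
scene small_cap 0.72 189 310 [ 663.1 -264.9   17.1]
```

View pics/top0.png

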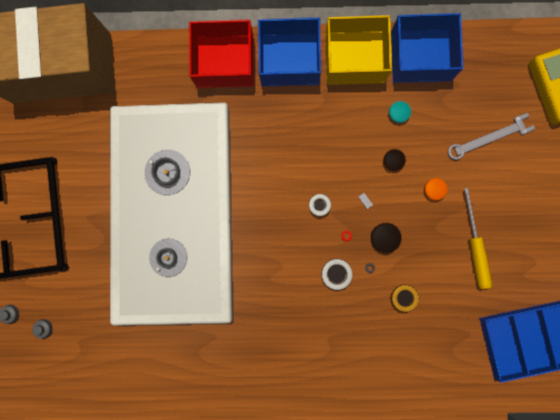

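```bash
python3 - <<'E'
import cv2
I=cv2.imread('pics/top0.png')
a=cv2.resize(I[80:320,300:480],None,fx=2.4,fy=2.4,interpolation=cv2.INTER_CUBIC)
b=cv2.resize(I[130:290,120:220],None,fx=3.6,fy=3.6,interpolation=cv2.INTER_CUBIC)
cv2.imwrite('pics/crop0.png',cv2.hconcat([a,b]));print(a.shape,b.shape)
E
```

```text
(576, 432, 3) (576, 360, 3)
```

View pics/crop0.png

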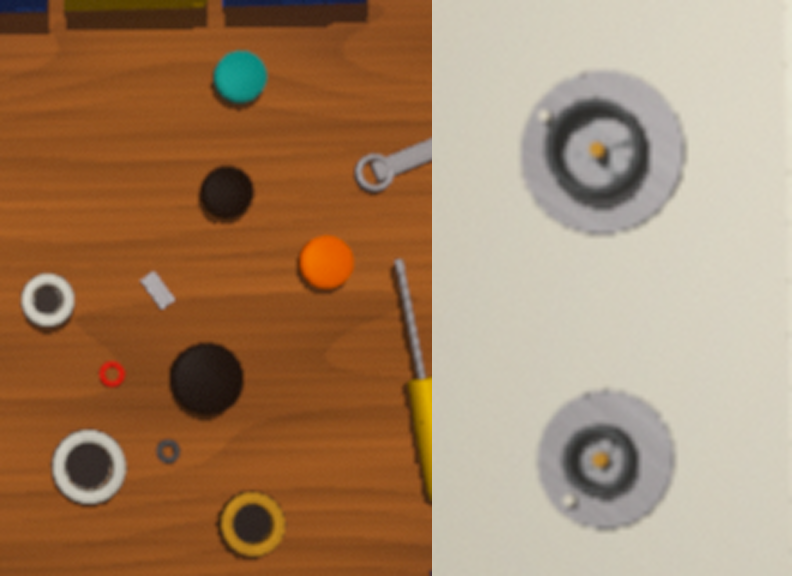

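The top view shows three things that could be taken for small_cap: turquoise (400,112), black (395,160) and orange (436,189). I take the black one at (395,160), which the crop confirms. large_cap is at (386,238), the brass crown at (405,298), large_base at (337,275), small_base at (320,205), and the cups at (168,172) and (168,257). Next I'll fit precise centres.

```bash
cat > fit.py <<'E'
from h import *
def fit(m,I,mask_fn,p0,z,R,name):
    """centroid of mask pixels, unprojected at z, near p0 within R*1.4"""
    u0,v0=px(m,np.array([*p0,z]));e=px(m,np.array([p0[0]+R*1.35,p0[1],z]));r=np.hypot(e[0]-u0,e[1]-v0)
    M=np.zeros(I.shape[:2],np.uint8);cv2.circle(M,(int(round(u0)),int(round(v0))),int(r),255,-1)
    k=((mask_fn(I)>0)&(M>0)).astype(np.uint8)
    k=cv2.morphologyEx(k,cv2.MORPH_OPEN,np.ones((3,3)))
    cs,_=cv2.findContours(k,cv2.RETR_EXTERNAL,cv2.CHAIN_APPROX_NONE)
    c=cv2.convexHull(max(cs,key=cv2.contourArea))[:,0].astype(float)
    W=np.array([atz(m,u,v,z)[:2] for u,v in c])
    # algebraic circle fit
    s,*_=np.linalg.lstsq(np.c_[2*W,np.ones(len(W))],(W**2).sum(1),rcond=None)
    rr=np.sqrt(s[2]+s[0]**2+s[1]**2);res=np.hypot(*(W-s[:2]).T)-rr
    print(name,s[:2].round(1),'R',rr.round(1),'nom',R,'res',res.std().round(2));return s[:2]
hsv=lambda I:cv2.cvtColor(I,cv2.COLOR_BGR2HSV).astype(int)
dark=lambda I:I.max(2)<62
alu=lambda I:(hsv(I)[...,1]<70)&(hsv(I)[...,2]>110)
brass=lambda I:(hsv(I)[...,2]>140)&(hsv(I)[...,0]>15)&(hsv(I)[...,0]<32)&(hsv(I)[...,1]>100)
flange=lambda I:((I.max(2)<195)&(hsv(I)[...,1]<60))
PARTS=dict(large_base=((438,-150),24,30,alu),brass_crown=((384,-284),20,26,brass),large_cap=((504,-243),18,30,dark),small_base=((570,-118),22,22,alu),small_cap=((653,-266),18,22,dark))
CUPS=dict(large_cup=((638,184),33,46,flange),small_cup=((469,182),33,38,flange))
E
python3 - <<'E'
from fit import *
I=cv2.imread('pics/top0.png');m=robot.camera_model('top')
print(I[200,140],I[172,151],I[257,155],I[175,168],I[205,313],I[285,394:420].tolist()[::4])
for n,(p,z,R,f) in {**PARTS,**CUPS}.items():
    try: fit(m,I,f,p,z,R,n)
    except Exception as e: print(n,e)
E
```

```text
[185 203 206] [114 113 115] [138 136 140] [82 83 83] [140 151 157] [[32, 79, 141], [30, 75, 132], [27, 98, 147], [29, 103, 153], [30, 77, 131], [32, 76, 138], [29, 76, 137]]
large_base [ 432.1 -144.7] R 29.6 nom 30 res 0.23
brass_crown [ 383.8 -277.8] R 25.2 nom 26 res 0.3
large_cap [ 501.2 -243. ] R 29.4 nom 30 res 0.5
small_base [ 569.1 -114.6] R 21.5 nom 22 res 0.17
small_cap [ 655.5 -264.6] R 21.2 nom 22 res 0.67
large_cup [638.7 187.1] R 46.4 nom 46 res 0.4
small_cup [470.2 185.4] R 38.9 nom 38 res 0.3
```

>>> servo_tool(rows=[[[0.359,-0.369,0.075],19.5,0],[[0.359,-0.369,0.075],19.5,0],[[0.359,-0.369,0.075],19.5,0],[[0.359,-0.369,0.075],19.5,0],[[0.359,-0.369,0.075],19.5,0],[[0.359,-0.369,0.075],19.5,0],[[0.359,-0.369,0.075],19.5,0],[[0.359,-0.369,0.075],19.5,0],[[0.359,-0.369,0.075],19.5,0],[[0.359,-0.369,0.075],19.5,0],[[0.359,-0.369,0.075],19.5,0],[[0.359,-0.369,0.075],19.5,0],[[0.359,-0.369,0.075],19.5,0],[[0.359,-0.369,0.075],19.5,0],[[0.359,-0.369,0.075],19.5,0],[[0.359,-0.369,0.075],19.5,0]])

```text
t: 2.13
eef_pos: [432.0, -145.7, 329.8]
eef_rot: [[1.0, -0.001, -0.0], [-0.001, -1.0, -0.001], [-0.0, 0.001, -1.0]]
contact_force: [0.2, 0.9, -0.5]
finger_gap: 1.003
```

```bash
cat > w.py <<'E'
from fit import *
import sys
s=robot.read_state();print(round(s['t'],2),np.round(s['eef_pos'],1),np.round(s['eef_rot'],4).tolist(),round(s['finger_gap'],3),np.round(s['contact_force'],1))
I,D=robot.camera('wrist');m=robot.camera_model('wrist');cv2.imwrite(f'pics/{sys.argv[1]}.png',I)
print('cam',np.round(np.array(m['world_from_camera'])[:3,3],0),np.round(np.array(m['world_from_camera'])[:3,2],2))
for n in sys.argv[2:]:
    p,z,R,f={**PARTS,**CUPS}[n]
    try: fit(m,I,f,p,z,R,n)
    except Exception as e: print(n,e)
E
python3 w.py w1 large_base large_cap brass_crown small_base
```

```text
2.13 [ 432.  -145.7  329.8] [[1.0, -0.0005, -0.0], [-0.0005, -1.0, -0.0007], [-0.0, 0.0007, -1.0]] 1.003 [ 0.2  0.9 -0.5]
cam [ 503. -147.  298.] [-0.28 -0.   -0.96]
large_base [ 433.7 -146.5] R 29.9 nom 30 res 0.31
large_cap [ 502.8 -243.3] R 28.8 nom 30 res 0.38
brass_crown [ 385.5 -277.2] R 25.8 nom 26 res 0.3
small_base [ 569.3 -116.4] R 22.0 nom 22 res 0.2
```

View pics/w1.png

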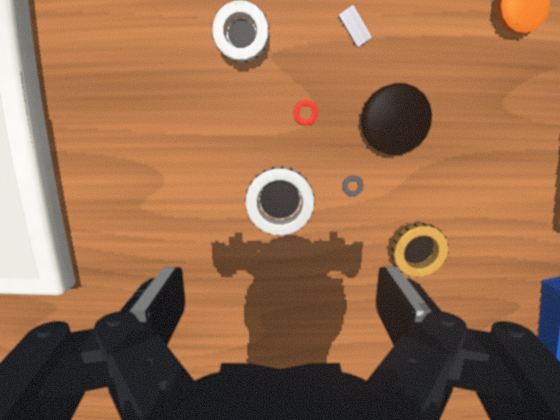

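The wrist view shows large_base at (280,201), centred under the gripper. The fits agree with the top view to within 2 mm. Picking it now.

>>> servo_tool(rows=[[[0.001,0,0.04],0,0],[[0.001,0,0.08],0,0],[[0.001,0,0.12],0,0],[[0.001,0,0.14],0,0],[[0.001,0,0.153],0,0],[[0.001,0,0.153],0,0],[[0.001,0,0.153],0,0.2],[[0.001,0,0.153],0,0.4],[[0.001,0,0.153],0,0.6],[[0.001,0,0.153],0,1],[[0.001,0,0.153],0,1],[[0.001,0,0.153],0,1],[[0.001,0,0.153],0,1],[[0.001,0,0.153],0,1],[[0.001,0,0.148],0,1],[[0.001,0,0.12],0,1],[[0.001,0,0.08],0,1],[[0.001,0,0.04],0,1],[[0.001,0,0.0],0,1],[[0.001,0,0.0],0,1]])

```text
t: 3.85
eef_pos: [435.5, -145.4, 337.6]
eef_rot: [[1.0, 0.0, 0.014], [0.0, -1.0, -0.005], [0.014, 0.005, -1.0]]
contact_force: [1.0, -0.2, -0.9]
finger_gap: 0.673
```

>>> servo_tool(rows=[[[0.02,-0.035,0],0,1],[[0.04,-0.07,0],0,1],[[0.06,-0.105,0],0,1],[[0.08,-0.14,0],0,1],[[0.1,-0.175,0],0,1],[[0.12,-0.21,0],0,1],[[0.14,-0.245,0],0,1],[[0.155,-0.28,0],0,1],[[0.165,-0.315,0],0,1],[[0.17,-0.333,0],0,1],[[0.17,-0.333,0],0,1],[[0.17,-0.333,0],0,1],[[0.17,-0.333,0],0,1]])

```text
t: 4.93
eef_pos: [603.0, 186.9, 329.8]
eef_rot: [[1.0, -0.001, -0.0], [-0.001, -1.0, -0.001], [-0.0, 0.001, -1.0]]
contact_force: [-0.8, -0.7, -1.0]
finger_gap: 0.675
```

```bash
python3 w.py w2 large_cup small_cup
```

```text
4.93 [603.  186.9 329.8] [[1.0, -0.0007, -0.0], [-0.0007, -1.0, -0.0012], [-0.0, 0.0012, -1.0]] 0.675 [-0.8 -0.7 -1. ]
cam [674. 185. 298.] [-0.28 -0.   -0.96]
large_cup [625.5 184.7] R 55.9 nom 46 res 4.18
small_cup [471.7 180.9] R 45.9 nom 38 res 2.02
```

View pics/w2.png

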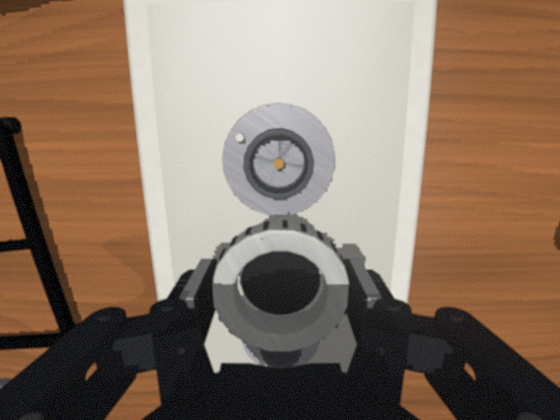

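```bash
python3 - <<'E'
from fit import *
I=cv2.imread('pics/w2.png');m=robot.camera_model('wrist')
for t in (75,90,105): fit(m,I,lambda I:I.max(2)<t,(639,187),52,27,'rim%d'%t)
fit(m,I,lambda I:I.max(2)<175,(639,187),33,35,'x')
k=(I.max(2)<190).astype(np.uint8);k[208:]=0  # upper part of flange only
cs,_=cv2.findContours(k[:, 200:360].copy(),cv2.RETR_EXTERNAL,cv2.CHAIN_APPROX_NONE)
c=max(cs,key=cv2.contourArea)[:,0]+[200,0];c=c[c[:,1]<205]
W=np.array([atz(m,u,v,33)[:2] for u,v in c.astype(float)])
s,*_=np.linalg.lstsq(np.c_[2*W,np.ones(len(W))],(W**2).sum(1),rcond=None)
print('flange',s[:2],np.sqrt(s[2]+s[0]**2+s[1]**2),len(W))
I=cv2.imread('pics/top0.png');m=robot.camera_model('top')
for t in (75,90,105):
  fit(m,I,lambda I:I.max(2)<t,(639,187),52,27,'rim%d'%t)
  fit(m,I,lambda I:I.max(2)<t,(470,185),52,19,'srim%d'%t)
E
```

```text
rim75 [640.4 186.6] R 21.1 nom 27 res 0.42
rim90 [641.1 186.7] R 22.5 nom 27 res 0.18
rim105 [640.6 186.5] R 25.8 nom 27 res 0.38
x [629.3 186.6] R 43.2 nom 35 res 3.47
flange [636.15405861 186.3150034 ] 43.69370460359639 348
rim75 [642.2 189.9] R 20.0 nom 27 res 1.17
srim75 [472.9 191.5] R 10.9 nom 19 res 1.36
rim90 [636.  184.7] R 28.0 nom 27 res 1.18
srim90 [469.4 182.5] R 19.1 nom 19 res 0.57
rim105 [636.2 185.2] R 28.4 nom 27 res 1.52
srim105 [469.6 182.8] R 19.6 nom 19 res 0.53
```

>>> servo_tool(rows=[[[0.02,0,0.02],0,1],[[0.037,0,0.05],0,1],[[0.037,0,0.075],0,1],[[0.037,0,0.085],0,1],[[0.037,0,0.09],0,1],[[0.037,0,0.095],0,1],[[0.037,0,0.1],0,1],[[0.037,0,0.104],0,1],[[0.037,0,0.108],0,1],[[0.037,0,0.108],0,1],[[0.037,0,0.108],0,1]])

```text
t: 5.9
eef_pos: [640.1, 188.3, 222.0]
eef_rot: [[1.0, 0.001, 0.0], [0.001, -1.0, 0.0], [0.0, -0.0, -1.0]]
contact_force: [0.4, -0.6, -1.2]
finger_gap: 0.674
```

```bash
python3 w.py w3
```

```text
5.9 [640.1 188.3 222. ] [[1.0, 0.0005, 0.0003], [0.0005, -1.0, 0.0], [0.0003, -0.0, -1.0]] 0.674 [ 0.4 -0.6 -1.2]
cam [712. 188. 190.] [-0.28  0.   -0.96]
```

View pics/w3.png

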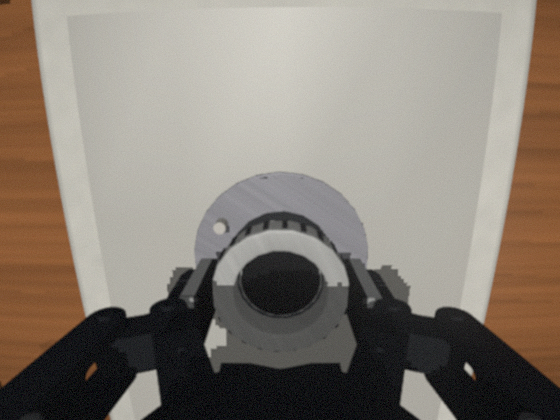

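The image shows the base at (280,280), inside the tube outline and concentric with the flange. There is no contact force yet, so I'll lower it the last few mm.

>>> servo_tool(rows=[[[0,0,0.001],0,1],[[0,0,0.002],0,1],[[0,0,0.003],0,1],[[0,0,0.003],0,1],[[0,0,0.003],0,1]])

```text
t: 6.37
eef_pos: [640.4, 188.4, 220.5]
eef_rot: [[1.0, 0.0, 0.001], [0.0, -1.0, 0.0], [0.001, -0.0, -1.0]]
contact_force: [-4.4, -2.2, 10.0]
finger_gap: 0.678
```

>>> servo_tool(rows=[[[-0.001,0.0005,0],0,1],[[-0.0015,0.001,0.0005],0,1],[[-0.0015,0.001,0.001],0,1],[[-0.0015,0.001,0.001],0,1],[[-0.0015,0.001,0.001],0,1]])

```text
t: 6.78
eef_pos: [639.7, 188.1, 220.5]
eef_rot: [[1.0, 0.001, 0.004], [0.001, -1.0, 0.002], [0.004, -0.002, -1.0]]
contact_force: [-1.3, 0.1, 10.7]
finger_gap: 0.671
```

>>> servo_tool(rows=[[[0,0,0],0,0.25],[[0,0,0],0,0.2],[[0,0,0],0,0.1],[[0,0,0],0,0],[[0,0,0],0,0],[[0,0,0],0,0],[[0,0,-0.03],0,0],[[0,0,-0.07],0,0],[[-0.02,0,-0.11],0,0],[[-0.037,0,-0.11],0,0],[[-0.037,0,-0.11],0,0],[[-0.037,0,-0.11],0,0]])

```text
t: 7.78
eef_pos: [601.3, 187.2, 328.1]
eef_rot: [[1.0, 0.001, 0.001], [0.001, -1.0, -0.0], [0.001, 0.0, -1.0]]
contact_force: [-0.2, -0.2, 0.4]
finger_gap: 1.002
```

```bash
cat >> fit.py <<'E'
PARTS['base_on']=((639.5,187),66,30,alu)
PARTS['sbase_on']=((470.5,184),64,22,alu)
PARTS['crown_on']=((639.5,187),78,26,brass)
E
python3 w.py w4 base_on; python3 - <<'E'
from h import *
I,D=robot.camera('wrist');m=robot.camera_model('wrist')
pts=[]
for a in np.arange(0,6.28,.3):
    u,v=px(m,np.array([640+25*np.cos(a),187+25*np.sin(a),66])); p=pt(m,D,u,v); pts.append(p)
pts=np.array([p for p in pts if p is not None]);print(pts[:,2].round(1), np.linalg.lstsq(np.c_[pts[:,:2]-[640,187],np.ones(len(pts))],pts[:,2],rcond=None)[0])
E
```

```text
7.78 [601.3 187.2 328.1] [[1.0, 0.0011, 0.0007], [0.0011, -1.0, -0.0002], [0.0007, 0.0002, -1.0]] 1.002 [-0.2 -0.2  0.4]
cam [673. 186. 295.] [-0.28 -0.   -0.96]
base_on [637.3 186.8] R 42.1 nom 30 res 0.08
[63.8 63.9 63.8 64.  63.9 64.  64.1 64.2 64.4 64.  63.9 64.  63.9 63.9
 63.7 63.9 64.1 64.  63.9 64.  64.1] [-1.83178040e-03  2.66703380e-03  6.39820109e+01]
```

View pics/w4.png

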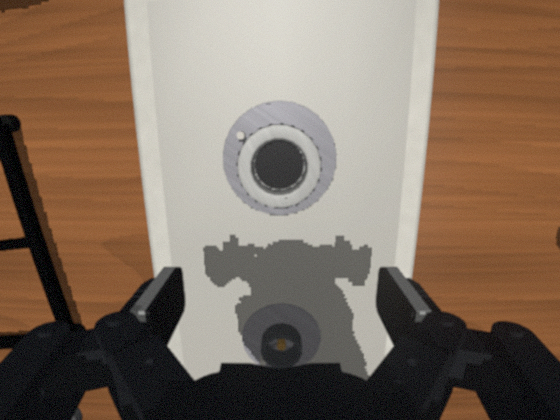

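The base is level in the depth data (slope about 0.003) and the image shows it on the cup at (279,163). I'll check its height against the panel and fit its bore.

```bash
python3 - <<'E'
from fit import *
I=cv2.imread('pics/w4.png');m=robot.camera_model('wrist')
for t in (60,80,100):fit(m,I,lambda I:I.max(2)<t,(639.5,187),66,20,'bore%d'%t)
_,D=robot.camera('wrist')
for P in ([690,160,30],[690,210,30],[600,130,30],[600,240,30],[640,147,33],[640,227,33],[680,187,33]):print(pt(m,D,*px(m,np.array(P))).round(1))
I=robot.camera('top')[0];m=robot.camera_model('top');cv2.imwrite('pics/top1.png',I)
for t in (190,200,210): fit(m,I,lambda I:(I.min(2)>t),(639,187),66,30,'top%d'%t)
for t in (60,80): fit(m,I,lambda I:(I.max(2)<t),(639,187),66,20,'topbore%d'%t)
E
```

```text
bore60 [630.7 186.4] R 6.9 nom 20 res 0.32
bore80 [642.2 186.8] R 16.7 nom 20 res 0.18
bore100 [640.6 186.9] R 18.8 nom 20 res 0.2
[690.1 159.9  29.1]
[690.1 210.1  29. ]
[599.6 129.7  28.7]
[599.7 240.2  29. ]
[639.8 146.8  31.7]
[639.8 227.2  31.8]
[680.  187.   31.3]
top190 [646.7 181.5] R 29.2 nom 30 res 1.87
top200 [663.3 188.1] R 6.1 nom 30 res 0.04Traceback (most recent call last):
  File "<stdin>", line 7, in <module>
  File "fit.py", line 9, in fit
    c=cv2.convexHull(max(cs,key=cv2.contourArea))[:,0].astype(float)
                     ~~~^^^^^^^^^^^^^^^^^^^^^^^^
ValueError: max() iterable argument is empty
```

>>> servo_tool(rows=[[[-0.015,0.03,0],0,0],[[-0.03,0.065,0],0,0],[[-0.048,0.103,0],0,0],[[-0.065,0.14,0],0,0],[[-0.083,0.178,0],0,0],[[-0.1,0.215,0],0,0],[[-0.118,0.253,0],0,0],[[-0.135,0.29,0],0,0],[[-0.153,0.328,0],0,0],[[-0.17,0.365,0],0,0],[[-0.187,0.4,0.03],0,0],[[-0.2,0.43,0.05],0,0],[[-0.21,0.45,0.07],0,0],[[-0.217,0.464,0.09],0,0],[[-0.217,0.464,0.09],0,0],[[-0.217,0.464,0.09],0,0]])

```text
t: 9.32
eef_pos: [384.3, -277.5, 236.1]
eef_rot: [[1.0, -0.002, -0.003], [-0.002, -1.0, 0.002], [-0.003, -0.002, -1.0]]
contact_force: [0.1, 0.7, -0.8]
finger_gap: 1.003
```

```bash
python3 w.py w5 brass_crown
```

```text
9.32 [ 384.3 -277.5  236.1] [[1.0, -0.002, -0.003], [-0.002, -1.0, 0.0021], [-0.003, -0.0021, -1.0]] 1.003 [ 0.1  0.7 -0.8]
cam [ 457. -277.  205.] [-0.28  0.   -0.96]
brass_crown [ 387.5 -277.6] R 25.6 nom 26 res 0.54
```

>>> servo_tool(rows=[[[0.001,0,0.03],0,0],[[0.001,0,0.045],0,0],[[0.001,0,0.0555],0,0],[[0.001,0,0.0555],0,0],[[0.001,0,0.0555],0,0.2],[[0.001,0,0.0555],0,0.4],[[0.001,0,0.0555],0,0.6],[[0.001,0,0.0555],0,1],[[0.001,0,0.0555],0,1],[[0.001,0,0.0555],0,1],[[0.001,0,0.0555],0,1],[[0.001,0,0.0555],0,1],[[0.001,0,0.0555],0,1]])

```text
t: 10.45
eef_pos: [386.5, -277.0, 184.1]
eef_rot: [[1.0, 0.001, 0.002], [0.001, -1.0, -0.001], [0.002, 0.001, -1.0]]
contact_force: [-1.7, 2.7, 11.2]
finger_gap: 0.57
```

>>> servo_tool(rows=[[[0,0,-0.005],0,1],[[0,0,-0.02],0,1],[[0,0,-0.05],0,1],[[0,0,-0.085],0,1],[[0,0,-0.12],0,1],[[0,0,-0.145],0,1],[[0,0,-0.145],0,1],[[0,0,-0.145],0,1]])

```text
t: 11.12
eef_pos: [385.9, -277.1, 329.1]
eef_rot: [[1.0, 0.0, 0.003], [0.0, -1.0, -0.003], [0.003, 0.003, -1.0]]
contact_force: [-0.4, 0.4, -1.7]
finger_gap: 0.572
```

```bash
python3 w.py w6
```

```text
11.12 [ 385.9 -277.1  329.1] [[1.0, 0.0, 0.0034], [0.0001, -1.0, -0.0028], [0.0034, 0.0028, -1.0]] 0.572 [-0.4  0.4 -1.7]
cam [ 457. -277.  295.] [-0.28 -0.   -0.96]
```

View pics/w6.png

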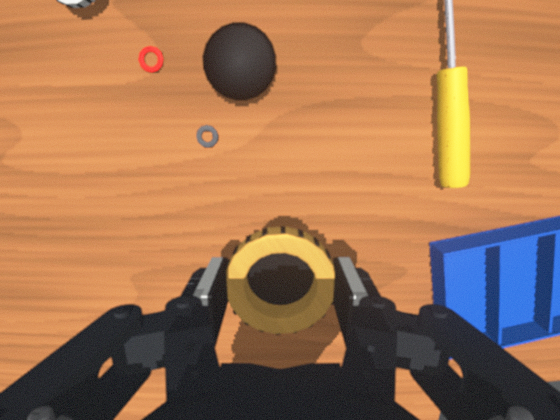

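Crown held level at (280,282). Carrying it to the large cup.

>>> servo_tool(rows=[[[0.015,-0.03,0],0,1],[[0.035,-0.065,0],0,1],[[0.054,-0.1,0],0,1],[[0.073,-0.135,0],0,1],[[0.092,-0.17,0],0,1],[[0.111,-0.205,0],0,1],[[0.13,-0.24,0],0,1],[[0.15,-0.275,0],0,1],[[0.17,-0.31,0],0,1],[[0.19,-0.345,0],0,1],[[0.21,-0.385,0],0,1],[[0.225,-0.415,0],0,1],[[0.24,-0.445,0],0,1],[[0.253,-0.464,0.02],0,1],[[0.253,-0.464,0.05],0,1],[[0.253,-0.464,0.07],0,1],[[0.253,-0.464,0.076],0,1],[[0.253,-0.464,0.08],0,1],[[0.253,-0.464,0.08],0,1]])

```text
t: 12.75
eef_pos: [638.2, 186.8, 245.7]
eef_rot: [[1.0, 0.0, -0.003], [0.0, -1.0, -0.001], [-0.003, 0.001, -1.0]]
contact_force: [0.5, 0.9, -1.1]
finger_gap: 0.57
```

```bash
python3 w.py w7
```

```text
12.75 [638.2 186.8 245.7] [[1.0, 0.0, -0.0028], [0.0, -1.0, -0.0009], [-0.0028, 0.0009, -1.0]] 0.57 [ 0.5  0.9 -1.1]
cam [710. 186. 215.] [-0.28 -0.   -0.96]
```

View pics/w7.png

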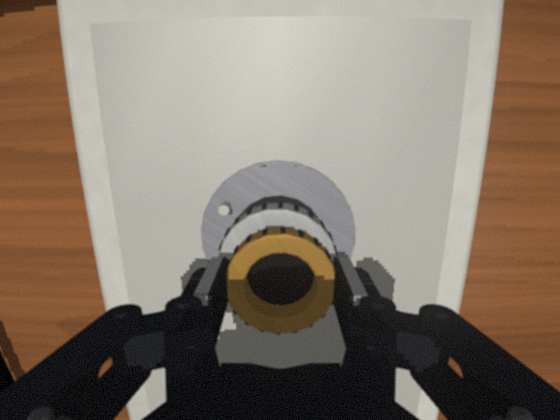

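>>> servo_tool(rows=[[[0,-0.0005,0.002],0,1],[[0,-0.0005,0.004],0,1],[[0,-0.0005,0.005],0,1],[[0,-0.0005,0.006],0,1],[[0,-0.0005,0.006],0,1],[[0,-0.0005,0.006],0,1]])

```text
t: 13.3
eef_pos: [638.8, 187.6, 242.3]
eef_rot: [[1.0, 0.0, 0.001], [0.0, -1.0, -0.0], [0.001, 0.0, -1.0]]
contact_force: [-2.6, -1.6, 6.5]
finger_gap: 0.565
```

>>> servo_tool(rows=[[[-0.0005,0.0003,0.0003],0,1],[[-0.001,0.0006,0.0006],0,1],[[-0.001,0.0006,0.001],0,1],[[-0.001,0.0006,0.001],0,1],[[-0.001,0.0006,0.001],0,1]])

```text
t: 13.72
eef_pos: [638.4, 187.4, 242.3]
eef_rot: [[1.0, 0.0, 0.003], [0.0, -1.0, 0.001], [0.003, -0.001, -1.0]]
contact_force: [-2.1, -1.5, 8.3]
finger_gap: 0.57
```

>>> servo_tool(rows=[[[0,0,0],0,0.35],[[0,0,0],0,0.25],[[0,0,0],0,0.1],[[0,0,0],0,0],[[0,0,0],0,0],[[0,0,0],0,0],[[0,0,-0.03],0,0],[[0,0,-0.07],0,0],[[-0.02,0,-0.09],0,0],[[-0.037,0,-0.09],0,0],[[-0.037,0,-0.09],0,0],[[-0.037,0,-0.09],0,0]])

```text
t: 14.72
eef_pos: [600.3, 187.1, 330.4]
eef_rot: [[1.0, 0.001, 0.0], [0.001, -1.0, -0.0], [0.0, 0.0, -1.0]]
contact_force: [0.3, -1.0, 0.2]
finger_gap: 1.002
```

```bash
cat > chk.py <<'E'
from fit import *
import sys
# chk.py pic x y ztop rin rout
pic=sys.argv[1];x,y,z,r=map(float,sys.argv[2:6])
s=robot.read_state();print(round(s['t'],2),np.round(s['eef_pos'],1),round(s['finger_gap'],3))
I,D=robot.camera('wrist');m=robot.camera_model('wrist');cv2.imwrite(f'pics/{pic}.png',I)
pts=[pt(m,D,*px(m,np.array([x+r*np.cos(a),y+r*np.sin(a),z]))) for a in np.arange(0,6.28,.3)]
pts=np.array([p for p in pts if p is not None and abs(p[2]-z)<8])
print('top z',pts[:,2].round(1),'plane',np.linalg.lstsq(np.c_[pts[:,:2]-[x,y],np.ones(len(pts))],pts[:,2],rcond=None)[0].round(4))
q=[pt(m,D,*px(m,np.array([x+ r_*np.cos(a),y+r_*np.sin(a),33]))) for r_ in ([40] if x>550 else [33]) for a in np.arange(-1.5,1.6,.3)]
print('flange z (33)',np.array([p[2] for p in q if p is not None]).round(1))
E
python3 chk.py w8 640 187 78 22; python3 - <<'E'
from fit import *
I=cv2.imread('pics/w8.png');m=robot.camera_model('wrist')
for t in (70,85,100):fit(m,I,lambda I:I.max(2)<t,(640,187),78,16.5,'cbore%d'%t)
fit(m,I,brass,(640,187),78,22,'crown')
E
```

```text
14.72 [600.3 187.1 330.4] 1.002
top z [74.9 75.2 75.2 75.9 75.6 76.  76.  76.1 76.1 76.  76.4 75.8 76.  76.
 76.1 75.9 76.1 76.1 75.9 75.6 75.1] plane [-1.80000e-02 -2.20000e-03  7.57909e+01]
flange z (33) [30.9 31.3 31.1 30.9 30.9 30.4 31.2 30.8 31.1 30.9 31.2]
cbore70 [638.4 186.7] R 14.7 nom 16.5 res 0.26
cbore85 [638.2 186.7] R 15.2 nom 16.5 res 0.26
cbore100 [638.  186.7] R 15.6 nom 16.5 res 0.26
crown [637.5 186.6] R 24.8 nom 22 res 0.14
```

View pics/w8.png

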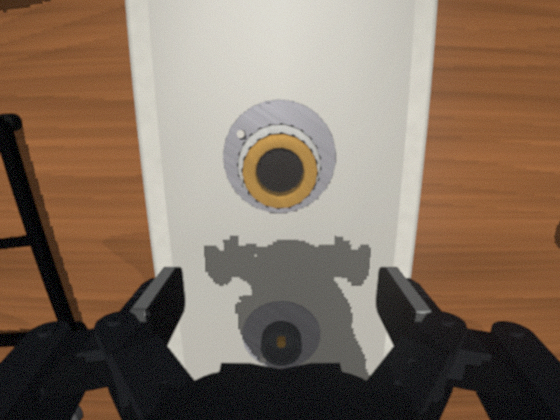

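```bash
python3 - <<'E'
from fit import *
I=cv2.imread('pics/w8.png');m=robot.camera_model('wrist')
for v in range(96,216,2): print(v,I[v,279].tolist(),end=' ')
print()
for t in (165,180,195):
    try:
        fit(m,I,lambda I:(I.max(2)>t)&(hsv(I)[...,1]<40),(640,187),66,30,'base%d'%t)
    except Exception as e: print(e)
J=cv2.imread('pics/w4.png')
for t in (165,180,195):
    try: fit(m,J,lambda I:(I.max(2)>t)&(hsv(I)[...,1]<40),(640,187),66,30,'base_w4 %d'%t)
    except Exception as e: print(e)
a=[cv2.resize(X[90:225,205:355],None,fx=2.6,fy=2.6,interpolation=cv2.INTER_CUBIC) for X in (J,I)]
cv2.imwrite('pics/c8.png',cv2.hconcat(a))
E
```

```text
96 [203, 212, 212] 98 [192, 200, 202] 100 [180, 178, 180] 102 [187, 182, 185] 104 [185, 180, 182] 106 [186, 179, 178] 108 [184, 179, 181] 110 [187, 180, 182] 112 [184, 178, 180] 114 [179, 179, 180] 116 [181, 175, 177] 118 [171, 170, 170] 120 [172, 166, 170] 122 [167, 164, 166] 124 [142, 143, 141] 126 [198, 203, 202] 128 [196, 200, 204] 130 [193, 200, 201] 132 [151, 154, 158] 134 [76, 116, 148] 136 [85, 158, 200] 138 [80, 150, 193] 140 [81, 148, 186] 142 [81, 141, 179] 144 [73, 133, 174] 146 [71, 124, 160] 148 [53, 70, 83] 150 [49, 52, 55] 152 [62, 60, 65] 154 [56, 57, 62] 156 [59, 64, 64] 158 [56, 58, 61] 160 [53, 56, 60] 162 [55, 58, 65] 164 [53, 53, 55] 166 [53, 54, 58] 168 [59, 58, 61] 170 [50, 51, 55] 172 [54, 60, 60] 174 [52, 54, 57] 176 [50, 58, 57] 178 [49, 50, 55] 180 [52, 54, 56] 182 [51, 55, 59] 184 [48, 49, 54] 186 [54, 56, 56] 188 [47, 50, 53] 190 [51, 53, 57] 192 [49, 66, 80] 194 [54, 82, 105] 196 [64, 123, 156] 198 [78, 146, 188] 200 [71, 135, 175] 202 [75, 136, 173] 204 [69, 127, 164] 206 [69, 124, 159] 208 [92, 104, 118] 210 [150, 142, 144] 212 [145, 145, 148] 214 [176, 186, 187] 
base165 [637.9 186.9] R 41.4 nom 30 res 0.24
base180 [637.7 186.8] R 41.2 nom 30 res 0.34
base195 [644.3 187.1] R 23.3 nom 30 res 0.57
base_w4 165 [639.1 187.3] R 28.8 nom 30 res 0.2
base_w4 180 [639.9 187.4] R 27.8 nom 30 res 0.38
base_w4 195 [661.7 199.1] R 5.2 nom 30 res 1.16
```

View pics/c8.png

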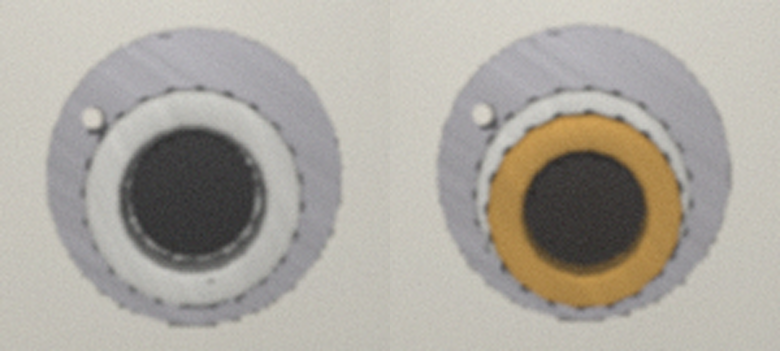

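```bash
python3 - <<'E'
from fit import *
m=robot.camera_model('wrist')
for v,z in ((98.5,33),(124.5,66),(132.5,66),(135,78),(147.5,78),(194,78),(208,78),(213,33)): print(v,z,atz(m,279,v,z).round(1))
E
```

```text
98.5 33 [687. 187.  33.]
124.5 66 [668.  186.9  66. ]
132.5 66 [662.7 186.9  66. ]
135 78 [661.6 186.8  78. ]
147.5 78 [653.5 186.8  78. ]
194 78 [622.  186.8  78. ]
208 78 [612.1 186.8  78. ]
213 33 [595.4 187.   33. ]
```

The flange centre is at x≈641, the base at about 639 and the crown at about 637. Everything is home but pushed to the -x side of the clearance. I'll re-grip each part and slide it back to the centre.

>>> servo_tool(rows=[[[0.038,0,0.03],0,0],[[0.038,0,0.07],0,0],[[0.038,0,0.1],0,0],[[0.038,0,0.111],0,0],[[0.038,0,0.111],0,0.1],[[0.038,0,0.111],0,0.2],[[0.038,0,0.111],0,0.3],[[0.038,0,0.111],0,0.6],[[0.038,0,0.111],0,1],[[0.038,0,0.111],0,1],[[0.038,0,0.111],0,1],[[0.039,0,0.111],0,1],[[0.04,0,0.111],0,1],[[0.04,0,0.111],0,1],[[0.04,0,0.111],0,1]])

```text
t: 16.02
eef_pos: [640.2, 187.8, 221.6]
eef_rot: [[1.0, 0.001, -0.0], [0.001, -1.0, 0.0], [-0.0, -0.0, -1.0]]
contact_force: [-5.8, -0.5, 11.1]
finger_gap: 0.672
```

>>> servo_tool(rows=[[[0,0,0],0,0.25],[[0,0,0],0,0.2],[[0,0,0],0,0.1],[[0,0,0],0,0],[[0,0,0],0,0],[[0,0,0],0,0],[[-0.001,0,-0.015],0,0],[[-0.003,0,-0.024],0,0],[[-0.003,0,-0.024],0,0],[[-0.003,0,-0.024],0,0.2],[[-0.003,0,-0.024],0,0.4],[[-0.003,0,-0.024],0,0.7],[[-0.003,0,-0.024],0,1],[[-0.003,0,-0.024],0,1],[[-0.003,0,-0.024],0,1],[[-0.003,0,-0.024],0,1],[[-0.001,0,-0.024],0,1],[[0,0,-0.024],0,1],[[0,0,-0.024],0,1]])

```text
t: 17.6
eef_pos: [640.2, 187.5, 244.0]
eef_rot: [[1.0, 0.001, -0.002], [0.001, -1.0, -0.0], [-0.002, 0.0, -1.0]]
contact_force: [-4.3, -1.2, 9.4]
finger_gap: 0.567
```

>>> servo_tool(rows=[[[0,0,0],0,0.35],[[0,0,0],0,0.25],[[0,0,0],0,0.1],[[0,0,0],0,0],[[0,0,0],0,0],[[0,0,0],0,0],[[0,0,-0.03],0,0],[[0,0,-0.07],0,0],[[-0.02,0,-0.09],0,0],[[-0.037,0,-0.09],0,0],[[-0.037,0,-0.09],0,0],[[-0.037,0,-0.09],0,0]])

```text
t: 18.6
eef_pos: [603.3, 187.1, 333.5]
eef_rot: [[1.0, 0.001, 0.001], [0.001, -1.0, -0.0], [0.001, 0.0, -1.0]]
contact_force: [0.1, -0.1, -0.1]
finger_gap: 0.998
```

```bash
python3 chk.py w9 640 187 78 21; cat > prof.py <<'E'
from fit import *
import sys
I=cv2.imread('pics/%s.png'%sys.argv[1]).astype(int);m=robot.camera_model('wrist')
s=hsv(I.astype(np.uint8));col=279
for v in range(92,222): 
    if abs(I[v,col]-I[v-1,col]).sum()>22: print(v,I[v,col].tolist(),'x33 %.1f x66 %.1f x78 %.1f'%tuple(atz(m,col,v-.5,z)[0] for z in (33,66,78)))
fit(m,I.astype(np.uint8),brass,(640,187),78,22,'crown')
E
python3 prof.py w9
```

```text
18.6 [603.3 187.1 333.5] 0.998
top z [76.1 75.8 75.8 76.1 75.7 76.4 75.8 76.3 76.4 76.2 76.1 76.1 76.4 76.1
 76.1 76.2 76.3 75.9 75.9 75.7 75.8] plane [-8.90000e-03  2.00000e-04  7.60549e+01]
flange z (33) [31.3 31.2 31.3 31.  30.8 31.  31.2 30.9 31.  31.1 31.2]
103 [187, 193, 194] x33 687.2 x66 685.7 x78 685.2
104 [178, 178, 179] x33 686.4 x66 685.0 x78 684.5
126 [154, 150, 153] x33 669.7 x66 670.3 x78 670.6
127 [138, 135, 139] x33 668.9 x66 669.7 x78 670.0
128 [148, 155, 155] x33 668.1 x66 669.0 x78 669.3
129 [185, 189, 188] x33 667.3 x66 668.3 x78 668.7
131 [180, 186, 186] x33 665.8 x66 666.9 x78 667.4
132 [144, 151, 154] x33 665.0 x66 666.3 x78 666.7
133 [93, 118, 138] x33 664.2 x66 665.6 x78 666.1
134 [77, 132, 171] x33 663.4 x66 664.9 x78 665.4
135 [79, 149, 193] x33 662.7 x66 664.2 x78 664.8
136 [87, 159, 203] x33 661.9 x66 663.5 x78 664.1
146 [64, 110, 142] x33 654.0 x66 656.6 x78 657.6
147 [55, 76, 96] x33 653.2 x66 655.9 x78 656.9
148 [44, 50, 54] x33 652.4 x66 655.2 x78 656.2
151 [62, 62, 65] x33 650.0 x66 653.1 x78 654.2
153 [53, 55, 56] x33 648.4 x66 651.7 x78 652.9
154 
[... 308 characters left out ...]
 625.0 x78 627.5
191 [52, 74, 88] x33 617.0 x66 624.2 x78 626.8
193 [55, 89, 117] x33 615.3 x66 622.7 x78 625.4
194 [62, 114, 144] x33 614.5 x66 622.0 x78 624.7
195 [77, 140, 177] x33 613.6 x66 621.2 x78 624.0
198 [72, 135, 176] x33 611.0 x66 619.0 x78 621.8
206 [78, 110, 133] x33 604.1 x66 612.9 x78 616.1
207 [102, 110, 118] x33 603.2 x66 612.1 x78 615.3
208 [123, 118, 122] x33 602.4 x66 611.3 x78 614.6
209 [134, 128, 132] x33 601.5 x66 610.6 x78 613.9
210 [150, 146, 148] x33 600.6 x66 609.8 x78 613.2
215 [160, 166, 168] x33 596.2 x66 605.9 x78 609.5
216 [175, 182, 185] x33 595.3 x66 605.2 x78 608.7
217 [184, 192, 194] x33 594.4 x66 604.4 x78 608.0
crown [640.7 186.3] R 24.8 nom 22 res 0.14
```

Flange, base and crown centres are now about 641.1, 640 and 640.7, at the right heights and level. Next is the large cap.

>>> servo_tool(rows=[[[-0.008,0.03,0],0,0],[[-0.016,0.068,0],0,0],[[-0.025,0.107,0],0,0],[[-0.034,0.146,0],0,0],[[-0.043,0.185,0],0,0],[[-0.052,0.224,0],0,0],[[-0.061,0.263,0],0,0],[[-0.07,0.302,0],0,0],[[-0.079,0.34,0.01],0,0],[[-0.088,0.375,0.03],0,0],[[-0.096,0.405,0.05],0,0],[[-0.101,0.43,0.07],0,0],[[-0.101,0.43,0.085],0,0],[[-0.101,0.43,0.085],0,0],[[-0.101,0.43,0.085],0,0]])

```text
t: 19.9
eef_pos: [502.9, -243.0, 246.8]
eef_rot: [[1.0, 0.0, -0.002], [0.0, -1.0, 0.002], [-0.002, -0.002, -1.0]]
contact_force: [-0.4, 0.2, 0.2]
finger_gap: 0.999
```

```bash
python3 w.py w10 large_cap
```

```text
19.9 [ 502.9 -243.   246.8] [[1.0, 0.0, -0.0024], [0.0, -1.0, 0.0017], [-0.0024, -0.0017, -1.0]] 0.999 [-0.4  0.2  0.2]
cam [ 575. -243.  216.] [-0.28  0.   -0.96]
large_cap [ 505.4 -244.9] R 28.5 nom 30 res 0.25
```

>>> servo_tool(rows=[[[0.0005,0.0005,0.03],0,0],[[0.0005,0.0005,0.055],0,0],[[0.0005,0.0005,0.07],0,0],[[0.0005,0.0005,0.07],0,0],[[0.0005,0.0005,0.07],0,0.2],[[0.0005,0.0005,0.07],0,0.3],[[0.0005,0.0005,0.07],0,0.6],[[0.0005,0.0005,0.07],0,1],[[0.0005,0.0005,0.07],0,1],[[0.0005,0.0005,0.07],0,1],[[0.0005,0.0005,0.07],0,1],[[0.0005,0.0005,0.068],0,1],[[0.0005,0.0005,0.05],0,1],[[0.0005,0.0005,0.015],0,1],[[0.0005,0.0005,-0.025],0,1],[[0.0005,0.0005,-0.065],0,1],[[0.0005,0.0005,-0.085],0,1],[[0.0005,0.0005,-0.085],0,1],[[0.0005,0.0005,-0.085],0,1]])

```text
t: 21.53
eef_pos: [503.4, -243.5, 335.2]
eef_rot: [[1.0, 0.0, 0.003], [0.0, -1.0, -0.002], [0.003, 0.002, -1.0]]
contact_force: [-1.0, -0.1, -1.5]
finger_gap: 0.655
```

```bash
python3 w.py w11
```

```text
21.53 [ 503.4 -243.5  335.2] [[1.0, 0.0003, 0.0035], [0.0003, -1.0, -0.002], [0.0035, 0.002, -1.0]] 0.655 [-1.  -0.1 -1.5]
cam [ 574. -244.  301.] [-0.28 -0.   -0.96]
```

View pics/w11.png

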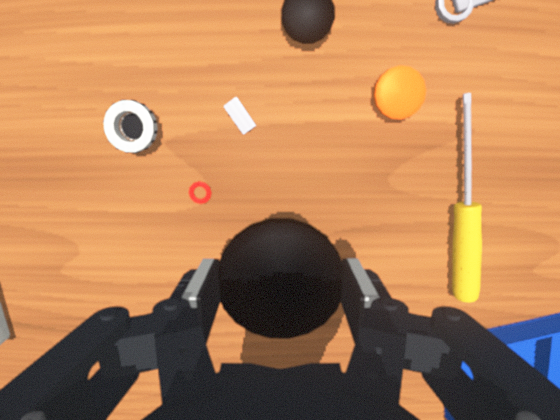

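>>> servo_tool(rows=[[[0.01,-0.03,0],0,1],[[0.02,-0.065,0],0,1],[[0.032,-0.1,0],0,1],[[0.043,-0.135,0],0,1],[[0.054,-0.17,0],0,1],[[0.066,-0.205,0],0,1],[[0.077,-0.24,0],0,1],[[0.088,-0.275,0],0,1],[[0.1,-0.31,0],0,1],[[0.11,-0.345,0],0,1],[[0.12,-0.38,0],0,1],[[0.131,-0.41,0],0,1],[[0.1375,-0.43,0.01],0,1],[[0.1375,-0.43,0.04],0,1],[[0.1375,-0.43,0.065],0,1],[[0.1375,-0.43,0.075],0,1],[[0.1375,-0.43,0.077],0,1],[[0.1375,-0.43,0.077],0,1]])

```text
t: 23.08
eef_pos: [640.3, 186.2, 254.8]
eef_rot: [[1.0, 0.0, -0.003], [0.0, -1.0, -0.001], [-0.003, 0.001, -1.0]]
contact_force: [0.2, 0.8, -0.4]
finger_gap: 0.655
```

>>> servo_tool(rows=[[[0,0,0.002],0,1],[[0,0,0.004],0,1],[[0,0,0.006],0,1],[[0,0,0.006],0,1],[[0,0,0.006],0,1]])

```text
t: 23.5
eef_pos: [641.0, 186.4, 251.0]
eef_rot: [[1.0, 0.0, 0.001], [0.0, -1.0, 0.0], [0.001, -0.0, -1.0]]
contact_force: [-0.2, -0.6, 0.4]
finger_gap: 0.654
```

>>> servo_tool(rows=[[[0,0,0.001],0,1],[[0,0,0.002],0,1],[[0,0,0.003],0,1],[[0,0,0.003],0,1],[[0,0,0.003],0,1]])

```text
t: 23.92
eef_pos: [641.0, 186.7, 250.7]
eef_rot: [[1.0, 0.0, 0.002], [0.0, -1.0, -0.0], [0.002, 0.0, -1.0]]
contact_force: [-6.2, -3.2, 18.2]
finger_gap: 0.656
```

>>> servo_tool(rows=[[[0,0,-0.001],0,1],[[0,0,-0.001],0,0.25],[[0,0,-0.001],0,0.2],[[0,0,-0.001],0,0.1],[[0,0,-0.001],0,0],[[0,0,-0.001],0,0],[[0,0,-0.001],0,0],[[0,0,-0.03],0,0],[[-0.01,0,-0.07],0,0],[[-0.037,0,-0.086],0,0],[[-0.037,0,-0.086],0,0],[[-0.037,0,-0.086],0,0]])

```text
t: 24.92
eef_pos: [603.2, 187.0, 334.5]
eef_rot: [[1.0, 0.002, 0.002], [0.002, -1.0, 0.0], [0.002, -0.0, -1.0]]
contact_force: [0.5, -0.6, 0.6]
finger_gap: 0.996
```

```bash
python3 chk.py w12 640 187 88 20; python3 - <<'E'
from fit import *
I=cv2.imread('pics/w12.png');m=robot.camera_model('wrist')
for t in (60,80,100): fit(m,I,lambda I:I.max(2)<t,(640,187),86,30,'cap%d'%t)
cv2.imwrite('pics/c12.png',cv2.resize(I[60:260,180:380],None,fx=2.5,fy=2.5,interpolation=cv2.INTER_CUBIC))
E
```

```text
24.92 [603.2 187.  334.5] 0.996
top z [85.1 85.  85.3 85.3 85.2 85.4 85.3 85.2 85.2 85.  85.5 85.6 85.5 85.4
 85.4 85.5 85.1 85.2 85.2 85.2 85.1] plane [-6.40000e-03 -1.70000e-03  8.52699e+01]
flange z (33) [30.  30.2 30.5 30.1 30.  30.1 30.  29.9 30.4 29.9 30.3]
cap60 [640.4 185.2] R 28.3 nom 30 res 0.12
cap80 [640.5 185.1] R 28.6 nom 30 res 0.11
cap100 [640.4 185.2] R 29.0 nom 30 res 0.13
```

View pics/c12.png

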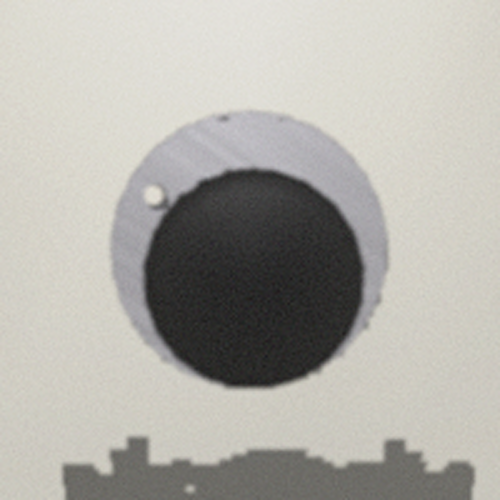

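Large cap is home: 55.2 mm above the flange against 55 nominal, level and centred. Next is the small base.

>>> servo_tool(rows=[[[-0.004,0.03,0],0,0],[[-0.008,0.07,0],0,0],[[-0.0125,0.11,0],0,0],[[-0.017,0.15,0],0,0],[[-0.0215,0.19,0],0,0],[[-0.026,0.23,0.01],0,0],[[-0.03,0.265,0.04],0,0],[[-0.033,0.29,0.075],0,0],[[-0.034,0.302,0.11],0,0],[[-0.034,0.302,0.14],0,0],[[-0.034,0.302,0.155],0,0],[[-0.034,0.302,0.155],0,0],[[-0.034,0.302,0.155],0,0.2],[[-0.034,0.302,0.155],0,0.4],[[-0.034,0.302,0.155],0,0.6],[[-0.034,0.302,0.155],0,1],[[-0.034,0.302,0.155],0,1],[[-0.034,0.302,0.155],0,1],[[-0.034,0.302,0.155],0,1]])

```text
t: 26.55
eef_pos: [570.6, -115.3, 180.1]
eef_rot: [[1.0, 0.001, 0.003], [0.001, -1.0, -0.001], [0.003, 0.001, -1.0]]
contact_force: [-0.1, 0.5, 5.8]
finger_gap: 0.486
```

>>> servo_tool(rows=[[[0,0,-0.005],0,1],[[0,0,-0.03],0,1],[[0,0,-0.07],0,1],[[0,0,-0.11],0,1],[[-0.01,-0.02,-0.14],0,1],[[-0.025,-0.055,-0.152],0,1],[[-0.04,-0.09,-0.152],0,1],[[-0.055,-0.125,-0.152],0,1],[[-0.07,-0.16,-0.152],0,1],[[-0.085,-0.195,-0.152],0,1],[[-0.1,-0.23,-0.152],0,1],[[-0.115,-0.26,-0.152],0,1],[[-0.128,-0.285,-0.152],0,1],[[-0.135,-0.3,-0.152],0,1],[[-0.135,-0.3,-0.152],0,1],[[-0.135,-0.3,-0.152],0,1],[[-0.135,-0.3,-0.152],0,1]])

```text
t: 27.97
eef_pos: [435.0, 183.6, 330.5]
eef_rot: [[1.0, -0.001, 0.001], [-0.001, -1.0, -0.001], [0.001, 0.001, -1.0]]
contact_force: [-0.3, -0.2, -1.0]
finger_gap: 0.491
```

```bash
python3 w.py w13; python3 - <<'E'
from fit import *
I=cv2.imread('pics/w13.png');m=robot.camera_model('wrist')
for t in (75,90,105): fit(m,I,lambda I:I.max(2)<t,(472,184.5),52,19,'rim%d'%t)
fit(m,I,lambda I:I.max(2)<190,(472,184.5),33,28.5,'flange?')
for z,c in ((33,int(round(px(m,np.array([472,184.5,33]))[0]))),):
  for v in range(80,240):
    if abs(I[v,c].astype(int)-I[v-1,c]).sum()>25: print(v,I[v,c],'%.1f %.1f'%(atz(m,c,v-.5,33)[0],atz(m,c,v-.5,52)[0]))
E
```

```text
27.97 [435.  183.6 330.5] [[1.0, -0.0007, 0.0008], [-0.0007, -1.0, -0.0006], [0.0008, 0.0006, -1.0]] 0.491 [-0.3 -0.2 -1. ]
cam [507. 183. 298.] [-0.28  0.   -0.96]
rim75 [466.5 187. ] R 8.9 nom 19 res 0.67
rim90 [471.5 185.3] R 14.8 nom 19 res 0.29
rim105 [471.4 184.9] R 18.2 nom 19 res 0.52
flange? [470.9 184.8] R 37.8 nom 28.5 res 0.28
114 [203 213 216] 510.3 510.0
115 [194 196 197] 509.5 509.3
116 [189 184 187] 508.8 508.6
139 [170 165 167] 491.1 492.2
140 [130 129 129] 490.4 491.5
141 [94 93 92] 489.6 490.8
143 [98 97 93] 488.0 489.3
147 [86 83 82] 484.9 486.4
148 [71 69 68] 484.1 485.7
150 [100  96  96] 482.5 484.2
151 [134 131 129] 481.7 483.5
152 [148 144 144] 480.9 482.8
160 [ 92 123 144] 474.5 476.8
161 [ 81 137 174] 473.7 476.1
162 [ 83 147 189] 472.9 475.3
170 [ 86 123 149] 466.5 469.3
171 [ 93 103 110] 465.6 468.6
172 [99 95 95] 464.8 467.8
180 [88 85 82] 458.2 461.7
183 [60 60 60] 455.8 459.4
185 [80 79 80] 454.1 457.9
186 [91 91 87] 453.3 457.1
192 [132 128 133] 448.2 452.4
193 [160 155 159] 447.4 451.6
208 [140 141 144] 434.5 439.7
209 [157 164 167] 433.7 438.9
210 [186 194 197] 432.8 438.1
221 [184 196 194] 423.1 429.1
222 [163 170 171] 422.2 428.3
223 [122 129 128] 421.4 427.5
224 [106 110 110] 420.5 426.6
229 [ 97 102 103] 416.0 422.5
230 [108 113 114] 415.1 421.6
```

View pics/w13.png

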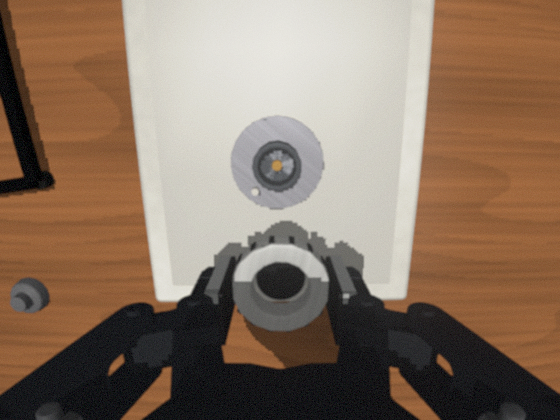

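Cup at image (277,163), fitted at (471.4,184.9). The small base is held level at (281,283).

>>> servo_tool(rows=[[[0.02,-0.001,0.02],0,1],[[0.037,-0.001,0.05],0,1],[[0.037,-0.001,0.075],0,1],[[0.037,-0.001,0.09],0,1],[[0.037,-0.001,0.097],0,1],[[0.037,-0.001,0.101],0,1],[[0.037,-0.001,0.104],0,1],[[0.037,-0.001,0.107],0,1],[[0.037,-0.001,0.107],0,1],[[0.037,-0.001,0.107],0,1]])

```text
t: 28.85
eef_pos: [471.9, 185.6, 223.9]
eef_rot: [[1.0, 0.0, 0.001], [0.0, -1.0, 0.0], [0.001, -0.0, -1.0]]
contact_force: [0.4, 0.9, -0.2]
finger_gap: 0.487
```

>>> servo_tool(rows=[[[0,0,0.001],0,1],[[0,0,0.002],0,1],[[0,0,0.003],0,1],[[0,0,0.003],0,1],[[0,0,0.003],0,1]])

```text
t: 29.27
eef_pos: [471.9, 185.8, 222.0]
eef_rot: [[1.0, 0.001, 0.002], [0.001, -1.0, -0.0], [0.002, 0.0, -1.0]]
contact_force: [-4.2, -2.2, 15.5]
finger_gap: 0.489
```

Contact came at the expected height, so I'll release and inspect.

>>> servo_tool(rows=[[[0,0,-0.001],0,1],[[0,0,-0.001],0,0.4],[[0,0,-0.001],0,0.3],[[0,0,-0.001],0,0.1],[[0,0,-0.001],0,0],[[0,0,-0.001],0,0],[[0,0,-0.001],0,0],[[0,0,-0.03],0,0],[[-0.01,0,-0.07],0,0],[[-0.037,0,-0.11],0,0],[[-0.037,0,-0.11],0,0],[[-0.037,0,-0.11],0,0]])

```text
t: 30.27
eef_pos: [434.2, 186.0, 332.5]
eef_rot: [[1.0, 0.001, 0.005], [0.001, -1.0, 0.001], [0.005, -0.001, -1.0]]
contact_force: [0.4, -0.1, 0.0]
finger_gap: 1.002
```

```bash
python3 chk.py w14 471.5 185 64 17.5; python3 - <<'E'
from fit import *
I=cv2.imread('pics/w14.png');m=robot.camera_model('wrist')
for t in (80,100): fit(m,I,lambda I:I.max(2)<t,(471.5,185),64,13,'bore%d'%t)
for t in (188,194): 
  try: fit(m,I,lambda I:I.max(2)>t,(471.5,185),64,19,'outer%d'%t)
  except Exception as e: print(e)
fit(m,I,lambda I:I.max(2)<193,(471.5,185),33,38,'flange')
cv2.imwrite('pics/c14.png',cv2.resize(I[100:230,210:350],None,fx=4,fy=4,interpolation=cv2.INTER_CUBIC))
E
```

```text
30.27 [434.2 186.  332.5] 1.002
top z [61.  60.8 61.  60.7 60.8 60.9 61.1 61.3 61.1 61.  60.9 61.3 60.8 60.6
 61.  61.2 61.1 61.1 61.  60.6 60.9] plane [-4.80000e-03 -4.00000e-04  6.09608e+01]
flange z (33) [30.1 29.9 30.2 29.9 29.8 29.7 29.6 29.7 29.9 30.2 29.9]
bore80 [473.8 184.7] R 10.1 nom 13 res 0.17
bore100 [473.6 185. ] R 10.9 nom 13 res 0.41
outer188 [472.7 184.5] R 19.7 nom 19 res 0.18
outer194 [474.3 184.9] R 18.4 nom 19 res 0.79
flange [470.7 184.5] R 37.9 nom 38 res 0.19
```

View pics/c14.png

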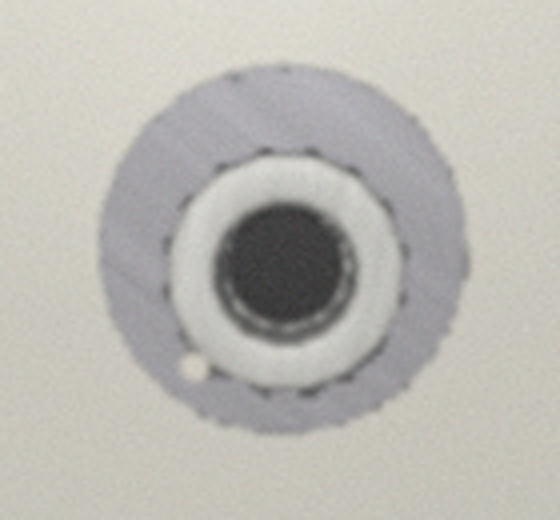

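```bash
python3 - <<'E'
from fit import *
m=robot.camera_model('wrist')
f=lambda v,z:atz(m,281,v,z)[0]
print('flange',f(116.2,33),f(208.2,33),'base',f(138.2,64),f(197,64),'bore',f(150.5,64),f(184.5,64))
E
```

```text
flange 508.19496263751296 433.7127097819114 base 492.994086303989 450.6626976629014 bore 484.442840729078 459.98662858357517
```

>>> servo_tool(rows=[[[0.015,0.03,0],0,0],[[0.032,0.065,0],0,0],[[0.049,0.1,0],0,0],[[0.066,0.135,0],0,0],[[0.083,0.17,0],0,0],[[0.1,0.205,0],0,0],[[0.118,0.24,0],0,0],[[0.135,0.275,0],0,0],[[0.152,0.31,0],0,0],[[0.17,0.345,0],0,0],[[0.187,0.38,0],0,0],[[0.203,0.412,0],0,0],[[0.215,0.436,0],0,0],[[0.222,0.451,0],0,0],[[0.222,0.451,0],0,0],[[0.222,0.451,0],0,0],[[0.222,0.451,0],0,0]])

```text
t: 31.73
eef_pos: [656.6, -264.3, 328.0]
eef_rot: [[1.0, 0.001, -0.003], [0.001, -1.0, 0.002], [-0.003, -0.002, -1.0]]
contact_force: [-0.1, 0.7, 0.4]
finger_gap: 1.001
```

```bash
python3 w.py w15 small_cap
```

```text
31.73 [ 656.6 -264.3  328. ] [[1.0, 0.0013, -0.003], [0.0013, -1.0, 0.0018], [-0.003, -0.0018, -1.0]] 1.001 [-0.1  0.7  0.4]
cam [ 728. -264.  296.] [-0.28  0.   -0.96]
small_cap [ 659.5 -266.5] R 19.7 nom 22 res 0.31
```

View pics/w15.png

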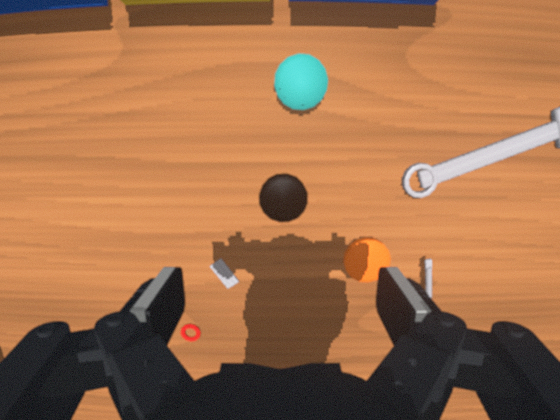

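The black small cap is at (283,198), just ahead of the tool axis. The orange one at (366,260) is clear of the fingers. Picking it now.

>>> servo_tool(rows=[[[0.001,0.0007,0.04],0,0],[[0.001,0.0007,0.08],0,0],[[0.001,0.0007,0.12],0,0],[[0.001,0.0007,0.14],0,0],[[0.001,0.0007,0.147],0,0],[[0.001,0.0007,0.147],0,0],[[0.001,0.0007,0.147],0,0.3],[[0.001,0.0007,0.147],0,0.5],[[0.001,0.0007,0.147],0,0.8],[[0.001,0.0007,0.147],0,1],[[0.001,0.0007,0.147],0,1],[[0.001,0.0007,0.147],0,1],[[0.001,0.0007,0.147],0,1],[[0.001,0.0007,0.143],0,1],[[0.001,0.0007,0.11],0,1],[[0.001,0.0007,0.07],0,1],[[0.001,0.0007,0.03],0,1],[[0.001,0.0007,0],0,1],[[0.001,0.0007,0],0,1],[[0.001,0.0007,0],0,1]])

```text
t: 33.45
eef_pos: [658.3, -266.3, 333.6]
eef_rot: [[1.0, 0.0, 0.005], [0.0, -1.0, -0.002], [0.005, 0.002, -1.0]]
contact_force: [0.7, -0.6, -1.8]
finger_gap: 0.445
```

```bash
python3 w.py w16; python3 - <<'E'
import cv2,numpy as np
for n in ('w11','w16'):
    I=cv2.imread(f'pics/{n}.png');k=((I.max(2)<60)).astype(np.uint8)
    print(n,[(v,I[v,280].max()) for v in range(205,350,4)])
    print(n,[(u,I[275,u].max()) for u in range(200,360,5)])
E
```

```text
33.45 [ 658.3 -266.3  333.6] [[1.0, 0.0002, 0.0052], [0.0002, -1.0, -0.0022], [0.0052, 0.0022, -1.0]] 0.445 [ 0.7 -0.6 -1.8]
cam [ 729. -267.  299.] [-0.28 -0.   -0.96]
w11 [(205, np.uint8(227)), (209, np.uint8(225)), (213, np.uint8(127)), (217, np.uint8(109)), (221, np.uint8(53)), (225, np.uint8(54)), (229, np.uint8(62)), (233, np.uint8(56)), (237, np.uint8(66)), (241, np.uint8(61)), (245, np.uint8(57)), (249, np.uint8(57)), (253, np.uint8(55)), (257, np.uint8(52)), (261, np.uint8(44)), (265, np.uint8(44)), (269, np.uint8(46)), (273, np.uint8(28)), (277, np.uint8(25)), (281, np.uint8(14)), (285, np.uint8(22)), (289, np.uint8(28)), (293, np.uint8(30)), (297, np.uint8(26)), (301, np.uint8(33)), (305, np.uint8(33)), (309, np.uint8(20)), (313, np.uint8(23)), (317, np.uint8(25)), (321, np.uint8(18)), (325, np.uint8(33)), (329, np.uint8(23)), (333, np.uint8(17)), (337, np.uint8(44)), (341, np.uint8(124)), (345, np.uint8(129)), (349, np.uint8(126))]
w11 [(200, np.uint8(160)), (205, np.uint8(142)), (210, np.uint8(43)), (215, np.uint8(46)), (220, np.uint8(32)), (225, np.uint8(38)), (230, np.
[... 1318 characters left out ...]
 np.uint8(106))]
w16 [(200, np.uint8(232)), (205, np.uint8(51)), (210, np.uint8(46)), (215, np.uint8(104)), (220, np.uint8(146)), (225, np.uint8(147)), (230, np.uint8(43)), (235, np.uint8(41)), (240, np.uint8(33)), (245, np.uint8(37)), (250, np.uint8(39)), (255, np.uint8(39)), (260, np.uint8(32)), (265, np.uint8(29)), (270, np.uint8(30)), (275, np.uint8(17)), (280, np.uint8(24)), (285, np.uint8(32)), (290, np.uint8(29)), (295, np.uint8(31)), (300, np.uint8(36)), (305, np.uint8(39)), (310, np.uint8(39)), (315, np.uint8(42)), (320, np.uint8(46)), (325, np.uint8(56)), (330, np.uint8(53)), (335, np.uint8(145)), (340, np.uint8(150)), (345, np.uint8(111)), (350, np.uint8(71)), (355, np.uint8(66))]
```

>>> servo_tool(rows=[[[-0.012,-0.03,0],0,1],[[-0.026,-0.065,0],0,1],[[-0.041,-0.1,0],0,1],[[-0.056,-0.136,0],0,1],[[-0.071,-0.172,0],0,1],[[-0.086,-0.208,0],0,1],[[-0.1,-0.244,0],0,1],[[-0.115,-0.28,0],0,1],[[-0.13,-0.316,0],0,1],[[-0.145,-0.352,0],0,1],[[-0.16,-0.388,0],0,1],[[-0.173,-0.42,0],0,1],[[-0.182,-0.442,0],0,1],[[-0.186,-0.4515,0.015],0,1],[[-0.186,-0.4515,0.045],0,1],[[-0.186,-0.4515,0.07],0,1],[[-0.186,-0.4515,0.08],0,1],[[-0.186,-0.4515,0.084],0,1],[[-0.186,-0.4515,0.084],0,1],[[-0.186,-0.4515,0.084],0,1]])

```text
t: 35.17
eef_pos: [471.9, 185.3, 246.5]
eef_rot: [[1.0, 0.0, 0.0], [0.0, -1.0, 0.0], [0.0, -0.0, -1.0]]
contact_force: [1.0, 0.4, -0.8]
finger_gap: 0.45
```

```bash
python3 w.py w17
```

```text
35.17 [471.9 185.3 246.5] [[1.0, 0.0001, 0.0002], [0.0001, -1.0, 0.0002], [0.0002, -0.0002, -1.0]] 0.45 [ 1.   0.4 -0.8]
cam [543. 185. 215.] [-0.28  0.   -0.96]
```

View pics/w17.png

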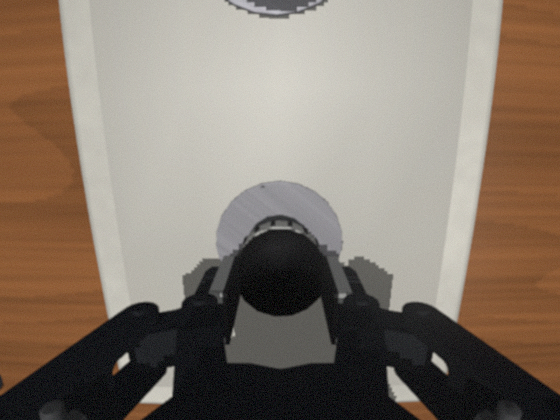

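The cap at (281,273) sits right above the base at (280,225). I've used all my views, so the rest of the checks are numeric. Lowering now.

>>> servo_tool(rows=[[[0,0,0.002],0,1],[[0,0,0.004],0,1],[[0,0,0.005],0,1],[[0,0,0.006],0,1],[[0,0,0.006],0,1],[[0,0,0.006],0,1]])

```text
t: 35.72
eef_pos: [472.0, 185.4, 242.1]
eef_rot: [[1.0, 0.0, 0.002], [0.0, -1.0, -0.0], [0.002, 0.0, -1.0]]
contact_force: [-3.5, -2.0, 14.9]
finger_gap: 0.448
```

>>> servo_tool(rows=[[[0,0,-0.001],0,1],[[0,0,-0.001],0,0.45],[[0,0,-0.001],0,0.3],[[0,0,-0.001],0,0.1],[[0,0,-0.001],0,0],[[0,0,-0.001],0,0],[[0,0,-0.001],0,0],[[0,0,-0.03],0,0],[[-0.01,0,-0.07],0,0],[[-0.037,0,-0.09],0,0],[[-0.037,0,-0.09],0,0],[[-0.037,0,-0.09],0,0]])

```text
t: 36.72
eef_pos: [434.1, 185.5, 331.4]
eef_rot: [[1.0, 0.001, 0.003], [0.001, -1.0, 0.0], [0.003, -0.0, -1.0]]
contact_force: [0.2, 0.1, 0.2]
finger_gap: 1.0
```

```bash
python3 chk.py w18 471.5 185 74 15; python3 - <<'E'
from fit import *
I=cv2.imread('pics/w18.png');m=robot.camera_model('wrist')
for t in (60,80,100): fit(m,I,lambda I:I.max(2)<t,(471.5,185),73,22,'cap%d'%t)
fit(m,I,lambda I:I.max(2)<193,(471.5,185),33,38,'flange')
c=int(px(m,np.array([471.5,185,74]))[0])
print('edges',[(v,I[v,c].tolist()) for v in range(125,215,3)])
I,D=robot.camera('scene');m=robot.camera_model('scene')
for n,x,y,z,r in (('large',640.7,186.5,88,20),('small',471.5,185,74,14)):
    P=[pt(m,D,*px(m,np.array([x+r*np.cos(a),y+r*np.sin(a),z]))) for a in np.arange(0,6.28,.3)]
    P=np.array([p for p in P if p is not None]);print(n,P[:,2].round(1))
print('panel',pt(m,D,*px(m,np.array([560,250,30]))).round(1),pt(m,D,*px(m,np.array([560,130,30]))).round(1))
E
```

```text
36.72 [434.1 185.5 331.4] 1.0
top z [71.7 71.9 71.3 71.5 71.3 71.7 71.4 71.9 71.7 71.5 71.6 71.7 71.5 71.8
 71.6 71.8 71.4 71.9 71.6 71.5 71.8] plane [-8.00000e-04 -3.80000e-03  7.16147e+01]
flange z (33) [30.5 30.5 30.8 30.5 30.4 30.3 30.7 30.5 30.2 30.4 30.5]
cap60 [472.3 184.3] R 20.4 nom 22 res 0.18
cap80 [472.3 184.2] R 20.8 nom 22 res 0.22
cap100 [472.3 184.2] R 21.2 nom 22 res 0.26
flange [470.9 185. ] R 37.7 nom 38 res 0.23
edges [(125, [186, 180, 182]), (128, [176, 171, 173]), (131, [174, 170, 171]), (134, [183, 178, 178]), (137, [157, 154, 154]), (140, [52, 53, 53]), (143, [61, 61, 60]), (146, [68, 66, 66]), (149, [61, 61, 62]), (152, [63, 67, 65]), (155, [62, 61, 63]), (158, [50, 47, 52]), (161, [53, 53, 52]), (164, [49, 52, 54]), (167, [57, 51, 55]), (170, [50, 47, 50]), (173, [48, 51, 46]), (176, [46, 47, 43]), (179, [49, 46, 48]), (182, [40, 45, 44]), (185, [45, 46, 47]), (188, [47, 51, 51]), (191, [45, 44, 44]), (194, [46, 47, 48]), (197, [45, 48, 48]), (200, [121, 116, 119]), (203, [163, 158, 159]), (206, [154, 152, 152]), (209, [186, 196, 198]), (212, [193, 202, 205])]
large [86.5 87.8 87.1 87.4 88.  86.  86.5 87.8 86.3 88.1 87.  87.5 86.6 86.7
 86.5 87.8 87.5 87.  86.6 87.5 86.6]
small [73.  72.8 72.2 72.4 72.8 72.5 72.7 74.  73.2 73.8 73.5 72.4 74.  74.5
 73.5 72.5 73.7 73.5 74.1 73.6 73.2]
panel [558.9 251.   28.8] [558.5 131.   28.4]
```

```bash
python3 -c "
from rig import robot
print(robot.sign_off())"
```

```text
the job is handed in; nothing more can be done
None
```

Both burners are reassembled and every part is let go. I handed the job in at about 37 s, with the arm clear and touching nothing. The large burner holds base, crown and cap; the small burner holds base and cap.

| Check (wrist camera) | Large burner | Small burner |
|---|---|---|
| Top of cap above flange | 55.2 mm (nominal 55) | 41.1 mm (nominal 41) |
| Slope of cap top | under 0.01 | under 0.005 |
| Cap offset from cup axis | about 1 to 2 mm | about 1 to 1.5 mm |

- **Correction made:** after the crown went on, the large base and crown sat about 2 mm and 4 mm off the cup axis towards -x. I re-gripped and slid each one back; they then measured within about 1 mm of the cup axis.
- **Disagreements:** camera positions differed between views by 1–2 mm, so the centring figures are only good to about 1 mm. The scene camera's depth was noisier but agreed with the heights to 1–2 mm.
- **Look-alikes:** I left the orange and turquoise ones alone.

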